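# Lift the drill jig off its dowels and park it on the rubber mat

## Task

The turning blank has been drilled: lift the long drill jig plate by its wooden bar handle straight up off its two dowels, keeping it level so that it does not bind, then lay it down flat in the middle of the rubber mat, its length along the mat's length, without dropping it, and let go. Leave the square plate with the same handle where it lies.

Things in the scene. Friction and masses are not known exactly. Their poses are not given: they have to be found in the camera images.
- jig_grip (a point): Drill jig: aluminium plate 80 x 200 x 10 mm (x, y, z), 0.4 kg, starting level on the dowels through two 13.5 mm holes at y = +80, -80. On its middle a wooden bar handle, 60 long in x, 20 wide in y, 40 high: pinch it from above, fingers closing along y. Point: plate centre, 32 mm above its underside, 18 below the handle's top; axes the plate's, z up; half a turn makes no difference.
- fixture: Drilling fixture, fixed left or right on the bench: plywood base 150 x 230 x 18 mm (x, y, z) with a round pale wood blank (110 mm across) and two upright 12 mm steel dowels at y = +80, -80 mm. The jig rests on dark shoulders 60 mm above the bench; the dowels rise 34 mm above these: lift the jig by more than that to clear. Origin: centre of the base's underside, z up.
- mat: A dark rubber mat, fixed flat on the bench on the other side from the fixture: 130 x 260 x 6 mm (x, y, z). Origin at the centre of its underside, on the bench; y is its length, z up.
- square_grip (a point): A bystander: a square aluminium plate, 110 x 110 x 10 mm, lying flat on the bench far from the robot, with the same wooden bar handle. It is on no dowels and must stay where it is. This point is at its centre, 32 mm above the bench.
Not all that is in view belongs to the job. Leave any orange or turquoise look-alike of the part that bears jig_grip alone.

How it is judged:
On the way:
1. the jig is lifted clear of both dowels, level and still above the fixture (z of jig_grip in the frame of fixture above 0.128 m and horizontal distance between jig_grip and fixture below 0.04 m and angle between jig_grip's own z axis and vertical below 0.2 rad).
At the end, for the whole second after the job is handed in: The jig lies flat and right way up on the rubber mat, at rest and released, its centre within 30 mm of the mat's centre and its length within 15 degrees of the mat's length; the square plate is within 20 mm of where it lay (horizontal distance between jig_grip and mat below 0.03 m and angle between the y axis of jig_grip and the y axis of mat, either way round below 0.26 rad and z of jig_grip in the frame of mat below 0.043 m and angle between jig_grip's own z axis and vertical below 0.1 rad and linear speed of jig below 0.02 m/s and distance of square_grip from where it was at the start of the episode below 0.02 m); the robot touches nothing.
It fails at once if the jig is tipped more than 17 degrees from level (angle between jig_grip's own z axis and vertical above 0.3 rad).
It fails at once if the jig is dropped (moves faster than 0.6 m/s with no finger on it) (linear speed of jig above 0.6 m/s and contact force between the fingers and jig below 0.05 N).
It fails at once if the square plate is moved more than 20 mm (distance of square_grip from where it was at the start of the episode above 0.02 m).
It also fails if it takes over 38 s, if anything falls off the work surface, if the arm or the gripper's body presses on something with over 40 N, if the wrist force passes 120 N, or if a joint passes its speed limit or range.

## Robot

A 6-joint arm with a two-finger parallel gripper is mounted at the origin on the work surface. World frame = base frame: x ahead of the robot, y to its left, z up, the work surface at z = 0. Lengths are in m, angles in rad, forces in N, time in s.
With the tool pointing down it reaches from about 0.3 to 0.775 m from the base axis. Payload 14.6 kg.
Tool frame: the origin (TCP) lies on the centre line of the jaws, within the pads' length; the fingertips stand ctrl.tcp_to_tips ahead of it and the grasp point (between the pads) lies 2 mm behind it (ctrl.tcp_to_tips is the distance from the TCP to the fingertips, in m); z points along the fingers, y is the line along which they close (so a half turn about z gives the same grasp; the last joint's range is limited). The gripper opens to 94 mm and grips with 3 to 60 N. Pads are 16 mm wide; open, the fingers measure 119 mm over their backs; the gripper's body (75 mm by 177 mm) begins 78 mm behind the grasp point.
Start: joints at [-1.398, 0.3, 1.521, -0, 1.321, -0.067], TCP at [0.131, -0.534, 0.222] pointing down, gripper open.
Joint ranges: [-3.03, 3.03], [-0.79, 2.21], [0.23, 2.52], [-1.04, 4.18], [0, 3.07], [-2.55, 2.55]. Speed limits (rad/s): [2.22, 2.22, 2.57, 3.14, 3.14, 3.14].

## Interface

Orientations are given as [roll, pitch, yaw] about the fixed x, y, z axes, in that order (R = Rz(yaw) Ry(pitch) Rx(roll)).
In Python, from station import telemetry, viewer, hand_in, ctrl gives the robot as it stands.
- The arm moves only by the tool step_arm, never from a script. Its argument "plan" is a list of rows, each an object of numbers: "dx", "dy", "dz": the shift along the tool's x, y, z scaled (see below); "rx", "ry", "rz": the turn, a rotation vector about the tool's x, y, z scaled (see below); "claw": the closure, from 0 (fully open) to 1 (shut). In form: [{"dx": .., "dy": .., "dz": .., "rx": .., "ry": .., "rz": .., "claw": ..}, ...]. A call has 1 to 10 rows; each row shifts and turns the commanded pose from where the row before left it, along the tool's axes as they then stand; what a row does not reach is not made up. The controller multiplies each number of a shift by 0.1 m and each number of a turn by 90 degrees. A row lasts 1/10 s, in which the tool goes at most 50 mm and 8.59 degrees, less where a joint would pass 70% of its speed; a pose out of reach is approached as far as the arm can. A call with a number of a shift or a turn outside -1 to 1 is refused whole. A call with a gripper value outside its range is refused whole. The fingers move at their own pace and stop on an object; "grip_force" is the grip in N (left out, the last holds). Time passes only in rows, so rows that do not move let the fingers close. It gives the time, the measured TCP pose, the force, the opening and the grip force at its end, in the units of the state.
- telemetry.get_obs(): the state, without advancing time (a new reading comes with each control period).
- viewer.camera(name): name is "side" or "top" or "wrist"; returns a dict with "img" (400x640x3 uint8, red, green, blue), "z_map" (400x640 float32, m along the optical axis (not along the pixel's ray), 0 where there is no reading), "fx", "fy", "cx", "cy" (pixels), "R" (3x3) and "t" (3): a world point X has camera coordinates R X + t; the wrist camera has in their place "tool_from_camera" (4x4, takes a point from camera to tool coordinates, whose origin is the TCP and whose axes are the flange's). Camera axes: x right, y down, z forward; pixel columns grow to the right and rows downward; lengths in m; the calibration is good to about 2 mm. A picture is of the moment at which its call begins: read the wrist's pose just before it.
- hand_in(): hands the job in; it is judged then, once.
Trained networks look in a picture, given as the dict that the camera call returned (one of the last four; its "shot" number tells which), for a name from the list of things; names that differ only in an ending like _2 or _b are one class to them, and where a whole thing is asked for, a point or a joint stands for the part that bears it (a point fixed in the world has none). Each returns a list of dicts, best first, with "score" (0 to 1); they miss things now and then, are a little off and sometimes report something else, mostly with a low value. They report only what shows in the picture. A call takes as long as a camera call. They do not tell look-alikes from the thing itself.
- viewer.recognise(target, picture): "rect" ([left, top, right, bottom] in pixels, round what is visible of it).
The state is a dict: "time_s": time; "qpos": joint angles; "joint_vel": joint speeds; "tau": joint torques, N m; "ee_pos": TCP position; "eef_rot": TCP orientation; "force": force on the tool from outside, world axes, zero at the start; "moment": the same for the moment, N m; "grip_width": finger opening in m; "grip_force": force on a finger pad.
Only numpy, scipy, OpenCV 4.12 (cv2) and the standard library are available. Lean on these libraries where they do the work, as an engineer would, in place of code of your own. Each camera call takes 0.05 s, during which the arm holds its last target. There are 200 camera calls.

## Working session

There is one attempt and no reset: what is moved stays moved. The work goes in short steps, Python scripts to look and compute and a tool call to move; the robot and the scene stay as the last step left them, time stands still between calls to the robot, and variables do not carry over. Pictures are saved under pics/ and viewed, at most 10 in all, crops included, and the job is handed in when it is done.

Besides the shell and the picture viewer there is one more tool, called after "Call:" as a command line: name --argument value ..., lists and objects as JSON in quotes. step_arm: Moves the arm, as the interface text tells. Shifts and turns lie within -1 to 1; 1 stands for 0.1 m of shift or 90 degrees of turn. Its arguments: {"type":"object","properties":{"plan":{"type":"array"},"grip_force":{"type":"number"}},"required":["plan"]}

```bash
mkdir -p pics; cat > h.py <<'E'
import numpy as np, cv2
from station import telemetry, viewer, hand_in, ctrl
def world(c,o=None):
    v,u=np.mgrid[0:400,0:640]; z=c["z_map"]
    P=np.stack([(u-c["cx"])/c["fx"]*z,(v-c["cy"])/c["fy"]*z,z],-1)
    return (P-c["t"])@c["R"]
E
python3 - <<'E'
from h import *
print(telemetry.get_obs(), ctrl.tcp_to_tips)
ims=[]
for n in ("top","side"):
    c=viewer.camera(n); np.savez(f"{n}.npz",**{k:c[k] for k in("img","z_map","fx","fy","cx","cy","R","t")})
    cv2.imwrite(f"pics/{n}.png",c["img"][:,:,::-1])
    W=world(c)
    for t in("jig_grip","fixture","mat","square_grip"):
        for d in viewer.recognise(t,c)[:4]:
            l,tp,r,b=d["rect"]; print(n,t,np.round(d["rect"]),round(d["score"],2),W[int((tp+b)/2),int((l+r)/2)].round(3))
E
```

```text
{'time_s': 0.0, 'qpos': array([-1.39760161e+00,  3.00438188e-01,  1.52158617e+00,  3.10091131e-06,
        1.32068639e+00, -6.66326935e-02]), 'joint_vel': array([-6.21065228e-05, -1.50832948e-03,  4.58477113e-05,  7.24743139e-04,
       -6.92789434e-04, -6.97100799e-04]), 'tau': array([ 6.48979003e-04, -5.31810272e+01, -3.52744639e+01,  7.08483020e-02,
        2.43745081e-02, -1.17945287e-04]), 'ee_pos': array([ 0.13058286, -0.53402423,  0.22190222]), 'eef_rot': array([-3.14047724e+00, -7.74433773e-05,  2.39826602e-01]), 'force': array([-0.54636329,  0.17747483,  0.83503414]), 'moment': array([-0.011062  ,  0.01310252, -0.01530791]), 'grip_force': 0.0, 'grip_width': 0.0942851932587586} 0.017
top jig_grip [389. 259. 456. 316.] 0.94 [ 0.279 -0.284  0.044]
top jig_grip [364. 184. 439. 220.] 0.78 [ 0.517 -0.222  0.105]
top jig_grip [219. 268. 258. 343.] 0.76 [0.234 0.236 0.048]
top fixture [358. 174. 440. 233.] 0.66 [ 0.516 -0.22   0.072]
top mat [181. 185. 271. 245.] 0.81 [0.498 0.286 0.008]
top mat [363. 181. 440. 219.] 0.53 [ 0.522 -0.221  0.11 ]
top square_grip [316. 103. 350. 141.] 0.59 [ 0.772 -0.039  0.049]
side jig_grip [355. 287. 449. 355.] 0.93 [0.247 0.273 0.051]
side jig_grip [382. 142. 437. 182.] 0.87 [ 0.277 -0.278  0.011]
side jig_grip [313. 122. 347. 167.] 0.59 [ 0.525 -0.217  0.072]
side fixture [303. 120. 353. 183.] 0.66 [ 0.526 -0.184  0.072]
side mat [246. 254. 319. 365.] 0.73 [0.505 0.301 0.009]
side mat [307. 121. 354. 185.] 0.62 [ 0.51  -0.155  0.092]
side square_grip [206. 164. 255. 201.] 0.71 [ 0.783 -0.031  0.015]
```

View pics/top.png

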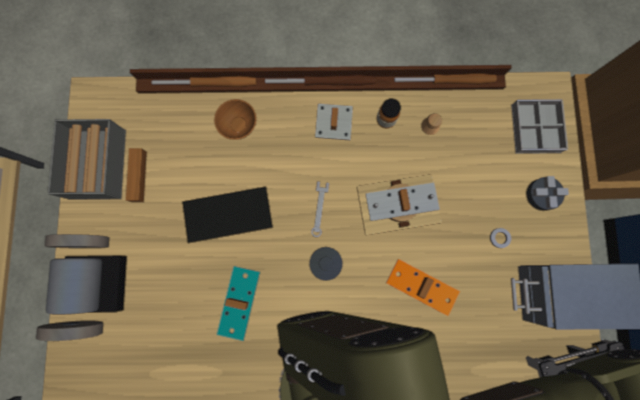

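View pics/side.png

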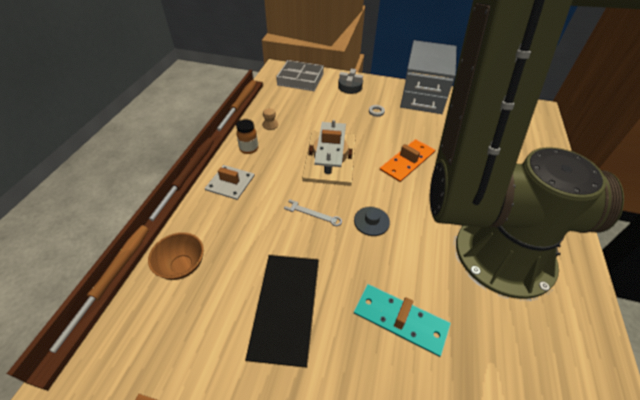

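Top view candidates: the silver long plate on the fixture (402,202), an orange look-alike (422,287), a turquoise one (238,303) and the square plate (334,122). By the description I choose the silver one on the dowels at (402,202). The mat is at (228,214).

```bash
python3 - <<'E'
from h import *
c=dict(np.load("top.npz")); W=world(c); im=c["img"].astype(int)
def fit(m,name):
    m=m.astype(np.uint8); n,l,s,ce=cv2.connectedComponentsWithStats(m); k=1+np.argmax(s[1:,4]); p=W[l==k]
    r=cv2.minAreaRect(p[:,:2].astype(np.float32)); print(name,len(p),np.round(r[0],4),np.round(r[1],4),r[2],"mean",p.mean(0).round(4), 'z',np.median(p[:,2]).round(4))
X,Y,Z=W[...,0],W[...,1],W[...,2]
roi=(X>.4)&(X<.63)&(Y>-.36)&(Y<-.08)
fit(roi&(Z>.062)&(Z<.082),"plate"); fit(roi&(Z>.062),"plate+handle"); fit(roi&(Z>.1),"handle/dowel"); fit(roi&(Z>.01),"base")
fit((im.sum(2)<90)&(X>.4)&(X<.62)&(Y>.1)&(Y<.45),"mat")
v=c["img"][165:245,350:450,::-1]; cv2.imwrite("pics/crop.png",cv2.resize(v,None,fx=6,fy=6,interpolation=2))
E
```

```text
plate 1715 [ 0.5206 -0.2313] [0.0831 0.2001] 8.75938892364502 mean [ 0.5206 -0.2296  0.0714] z 0.0715
plate+handle 1951 [ 0.5206 -0.2313] [0.0831 0.2001] 8.75938892364502 mean [ 0.5206 -0.2296  0.0755] z 0.0718
handle/dowel 170 [ 0.5217 -0.2312] [0.0594 0.0218] 9.841479301452637 mean [ 0.5211 -0.23    0.1102] z 0.1105
base 3832 [ 0.522 -0.231] [0.1509 0.231 ] 8.695850372314453 mean [ 0.516  -0.2245  0.0502] z 0.0664
mat 2919 [0.4979 0.2844] [0.1199 0.2499] 9.903587341308594 mean [0.4979 0.2845 0.0066] z 0.0066
```

View pics/crop.png

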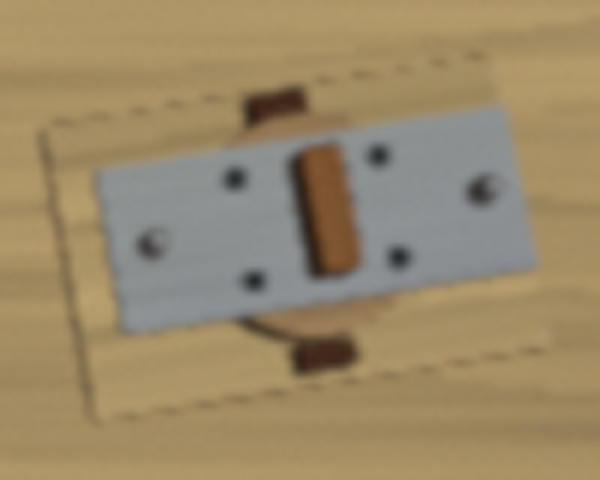

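The crop confirms it: a silver plate with both dowels showing through its end holes (crop px 152,243 and 483,190) and a wooden handle at (325,210). Its yaw is about 8.8° and the mat's about 9.9°.

Call:
step_arm --plan '[{"dx":0,"dy":0,"dz":0,"rx":0,"ry":0,"rz":0.0555,"claw":0},{"dx":0.4,"dy":-0.22,"dz":0,"rx":0,"ry":0,"rz":0,"claw":0},{"dx":0.4,"dy":-0.22,"dz":0,"rx":0,"ry":0,"rz":0,"claw":0},{"dx":0.4,"dy":-0.22,"dz":0,"rx":0,"ry":0,"rz":0,"claw":0},{"dx":0.4,"dy":-0.22,"dz":0,"rx":0,"ry":0,"rz":0,"claw":0},{"dx":0.4,"dy":-0.22,"dz":0,"rx":0,"ry":0,"rz":0,"claw":0},{"dx":0.4,"dy":-0.22,"dz":0,"rx":0,"ry":0,"rz":0,"claw":0},{"dx":0.4,"dy":-0.22,"dz":0,"rx":0,"ry":0,"rz":0,"claw":0},{"dx":0.4,"dy":-0.22,"dz":0,"rx":0,"ry":0,"rz":0,"claw":0},{"dx":0.4,"dy":-0.22,"dz":0,"rx":0,"ry":0,"rz":0,"claw":0}]' --grip_force 40

```text
time_s: 1.5
ee_pos: [0.4577, -0.2824, 0.2226]
eef_rot: [3.141, -0.0, 0.153]
force: [0.3, -1.2, 0.0]
grip_width: 0.0941
grip_force: 0.0
```

Call:
step_arm --plan '[{"dx":0.35,"dy":-0.21,"dz":0,"rx":0,"ry":0,"rz":0,"claw":0},{"dx":0.35,"dy":-0.21,"dz":0,"rx":0,"ry":0,"rz":0,"claw":0},{"dx":0,"dy":0,"dz":0,"rx":0,"ry":0,"rz":0,"claw":0},{"dx":0,"dy":0,"dz":0,"rx":0,"ry":0,"rz":0,"claw":0}]'

```text
time_s: 1.9
ee_pos: [0.5193, -0.2312, 0.2221]
eef_rot: [-3.141, 0.001, 0.154]
force: [-0.7, -0.6, -1.3]
grip_width: 0.0943
grip_force: 0.0
```

Check with the wrist camera.

```bash
cat >> h.py <<'E'
from scipy.spatial.transform import Rotation as Ro
def wristworld():
    o=telemetry.get_obs(); c=viewer.camera("wrist"); z=c["z_map"]
    v,u=np.mgrid[0:400,0:640]
    P=np.stack([(u-c["cx"])/c["fx"]*z,(v-c["cy"])/c["fy"]*z,z,np.ones_like(z)],-1)
    T=(P@np.asarray(c["tool_from_camera"]).T)[...,:3]
    return c,o,T@Ro.from_euler("xyz",o["eef_rot"]).as_matrix().T+o["ee_pos"]
E
python3 - <<'E'
from h import *
c,o,W=wristworld(); X,Y,Z=W[...,0],W[...,1],W[...,2]; ok=c["z_map"]>0
cv2.imwrite("pics/w1.png",c["img"][:,:,::-1])
roi=ok&(X>.4)&(X<.63)&(Y>-.36)&(Y<-.08)
for n,m in (("handle",roi&(Z>.1)&(Z<.118)&(abs(Y+.231)<.05)),("plate",roi&(Z>.062)&(Z<.085))):
    p=W[m]; r=cv2.minAreaRect(p[:,:2].astype(np.float32)); print(n,len(p),np.round(r[0],4),np.round(r[1],4),r[2],np.median(p[:,2]))
E
```

```text
handle 1238 [ 0.5238 -0.2307] [0.0589 0.0199] 8.512884140014648 0.11084296166355281
plate 11600 [ 0.523  -0.2308] [0.0805 0.2005] 8.653267860412598 0.07117812833872224
```

View pics/w1.png

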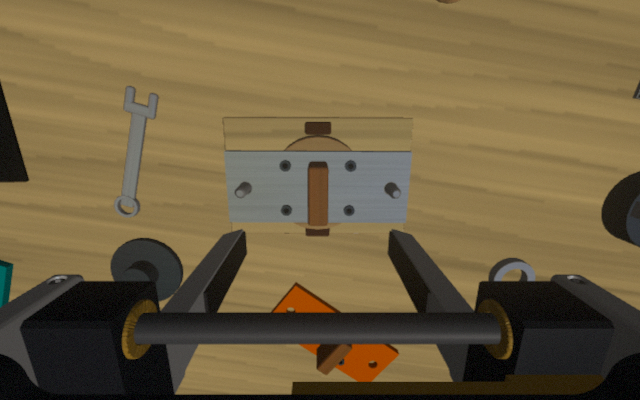

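The wrist view shows the plate square to the jaws, with the handle at (318,193) and the dowels at (242,188) and (394,190). Centre is (0.523, -0.231), so I go 3 mm forward, 129 mm down, then close.

Call:
step_arm --plan '[{"dx":0.035,"dy":0,"dz":0.3,"rx":0,"ry":0,"rz":0,"claw":0},{"dx":0,"dy":0,"dz":0.3,"rx":0,"ry":0,"rz":0,"claw":0},{"dx":0,"dy":0,"dz":0.3,"rx":0,"ry":0,"rz":0,"claw":0},{"dx":0,"dy":0,"dz":0.2,"rx":0,"ry":0,"rz":0,"claw":0},{"dx":0,"dy":0,"dz":0.1,"rx":0,"ry":0,"rz":0,"claw":0},{"dx":0,"dy":0,"dz":0.09,"rx":0,"ry":0,"rz":0,"claw":0},{"dx":0,"dy":0,"dz":0,"rx":0,"ry":0,"rz":0,"claw":0},{"dx":0,"dy":0,"dz":0,"rx":0,"ry":0,"rz":0,"claw":0}]'

```text
time_s: 2.75
ee_pos: [0.5228, -0.2315, 0.0943]
eef_rot: [3.141, -0.001, 0.152]
force: [-0.5, 0.1, -0.7]
grip_width: 0.0942
grip_force: 0.0
```

Call:
step_arm --plan '[{"dx":0,"dy":0,"dz":0,"rx":0,"ry":0,"rz":0,"claw":1},{"dx":0,"dy":0,"dz":0,"rx":0,"ry":0,"rz":0,"claw":1},{"dx":0,"dy":0,"dz":0,"rx":0,"ry":0,"rz":0,"claw":1},{"dx":0,"dy":0,"dz":0,"rx":0,"ry":0,"rz":0,"claw":1},{"dx":0,"dy":0,"dz":0,"rx":0,"ry":0,"rz":0,"claw":1},{"dx":0,"dy":0,"dz":0,"rx":0,"ry":0,"rz":0,"claw":1},{"dx":0,"dy":0,"dz":0,"rx":0,"ry":0,"rz":0,"claw":1},{"dx":0,"dy":0,"dz":0,"rx":0,"ry":0,"rz":0,"claw":1}]'

```text
time_s: 3.55
ee_pos: [0.5226, -0.2311, 0.0934]
eef_rot: [-3.142, 0.0, 0.153]
force: [0.2, 0.9, 0.4]
grip_width: 0.0333
grip_force: 0.0
```

Call:
step_arm --plan '[{"dx":0,"dy":0,"dz":0,"rx":0,"ry":0,"rz":0,"claw":1},{"dx":0,"dy":0,"dz":0,"rx":0,"ry":0,"rz":0,"claw":1},{"dx":0,"dy":0,"dz":0,"rx":0,"ry":0,"rz":0,"claw":1},{"dx":0,"dy":0,"dz":0,"rx":0,"ry":0,"rz":0,"claw":1},{"dx":0,"dy":0,"dz":0,"rx":0,"ry":0,"rz":0,"claw":1}]'

```text
time_s: 4.05
ee_pos: [0.5226, -0.2311, 0.0934]
eef_rot: [3.142, 0.0, 0.153]
force: [0.9, 0.0, 0.5]
grip_width: 0.0198
grip_force: 40.0
```

Call:
step_arm --plan '[{"dx":0,"dy":0,"dz":-0.06,"rx":0,"ry":0,"rz":0,"claw":1},{"dx":0,"dy":0,"dz":-0.07,"rx":0,"ry":0,"rz":0,"claw":1},{"dx":0,"dy":0,"dz":-0.07,"rx":0,"ry":0,"rz":0,"claw":1}]'

```text
time_s: 4.35
ee_pos: [0.5226, -0.2311, 0.1141]
eef_rot: [3.142, 0.0, 0.153]
force: [1.0, -0.7, -2.8]
grip_width: 0.0196
grip_force: 40.0
```

Grip is firm and the load is about the plate's weight, so it isn't binding. I keep lifting.

Call:
step_arm --plan '[{"dx":0,"dy":0,"dz":-0.1,"rx":0,"ry":0,"rz":0,"claw":1},{"dx":0,"dy":0,"dz":-0.1,"rx":0,"ry":0,"rz":0,"claw":1},{"dx":0,"dy":0,"dz":-0.15,"rx":0,"ry":0,"rz":0,"claw":1},{"dx":0,"dy":0,"dz":-0.15,"rx":0,"ry":0,"rz":0,"claw":1},{"dx":0,"dy":0,"dz":-0.15,"rx":0,"ry":0,"rz":0,"claw":1},{"dx":0,"dy":0,"dz":-0.1,"rx":0,"ry":0,"rz":0,"claw":1},{"dx":0,"dy":0,"dz":0,"rx":0,"ry":0,"rz":0,"claw":1},{"dx":0,"dy":0,"dz":0,"rx":0,"ry":0,"rz":0,"claw":1}]'

```text
time_s: 5.15
ee_pos: [0.5225, -0.2311, 0.1882]
eef_rot: [-3.141, 0.0, 0.153]
force: [-0.2, -0.4, -3.0]
grip_width: 0.0197
grip_force: 40.0
```

```bash
python3 - <<'E'
from h import *
c=viewer.camera("side"); cv2.imwrite("pics/s2.png",cv2.resize(c["img"][60:220,220:460,::-1],None,fx=3,fy=3))
c,o,W=wristworld(); X,Y,Z=W[...,0],W[...,1],W[...,2]
m=(c["z_map"]>0)&(Z>.135)&(Z<.175)&(abs(X-.523)<.06)&(abs(Y+.231)<.12)
p=W[m]; A=np.c_[p[:,:2]-p[:,:2].mean(0),np.ones(len(p))]; print(len(p),np.linalg.lstsq(A,p[:,2],rcond=None)[0], cv2.minAreaRect(p[:,:2].astype(np.float32)))
print(o["ee_pos"])
E
```

```text
25595 [-0.00988877 -0.00048532  0.16529816] ((0.5230275392532349, -0.23091384768486023), (0.0806003287434578, 0.2013048529624939), 8.720308303833008)
[ 0.52233533 -0.23100862  0.18774717]
```

View pics/s2.png

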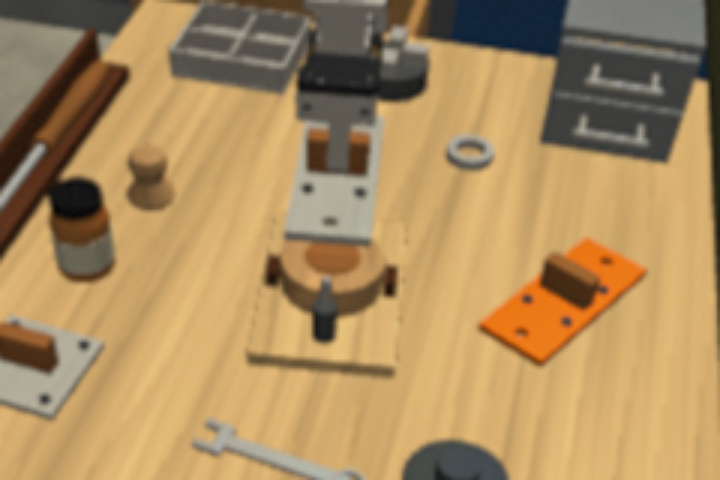

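Plate is level (about 0.01 rad), clear above both dowels and centred on the fixture. Now across to the mat.

Call:
step_arm --plan '[{"dx":0,"dy":0,"dz":0,"rx":0,"ry":0,"rz":-0.0125,"claw":1},{"dx":0.02,"dy":-0.15,"dz":0,"rx":0,"ry":0,"rz":0,"claw":1},{"dx":0.03,"dy":-0.25,"dz":0,"rx":0,"ry":0,"rz":0,"claw":1},{"dx":0.04,"dy":-0.3,"dz":0,"rx":0,"ry":0,"rz":0,"claw":1},{"dx":0.04,"dy":-0.3,"dz":0,"rx":0,"ry":0,"rz":0,"claw":1},{"dx":0.04,"dy":-0.3,"dz":0,"rx":0,"ry":0,"rz":0,"claw":1},{"dx":0.04,"dy":-0.3,"dz":0,"rx":0,"ry":0,"rz":0,"claw":1},{"dx":0.04,"dy":-0.3,"dz":0,"rx":0,"ry":0,"rz":0,"claw":1},{"dx":0.04,"dy":-0.3,"dz":0,"rx":0,"ry":0,"rz":0,"claw":1},{"dx":0.04,"dy":-0.3,"dz":0,"rx":0,"ry":0,"rz":0,"claw":1}]'

```text
time_s: 6.25
ee_pos: [0.5116, 0.0227, 0.1883]
eef_rot: [-3.141, 0.0, 0.173]
force: [0.9, 0.3, -1.9]
grip_width: 0.0197
grip_force: 40.0
```

Call:
step_arm --plan '[{"dx":0.04,"dy":-0.3,"dz":0,"rx":0,"ry":0,"rz":0,"claw":1},{"dx":0.04,"dy":-0.3,"dz":0,"rx":0,"ry":0,"rz":0,"claw":1},{"dx":0.04,"dy":-0.3,"dz":0,"rx":0,"ry":0,"rz":0,"claw":1},{"dx":0.04,"dy":-0.3,"dz":0,"rx":0,"ry":0,"rz":0,"claw":1},{"dx":0.04,"dy":-0.3,"dz":0,"rx":0,"ry":0,"rz":0,"claw":1},{"dx":0.04,"dy":-0.3,"dz":0,"rx":0,"ry":0,"rz":0,"claw":1},{"dx":0.04,"dy":-0.3,"dz":0,"rx":0,"ry":0,"rz":0,"claw":1},{"dx":0.03,"dy":-0.25,"dz":0,"rx":0,"ry":0,"rz":0,"claw":1},{"dx":0.02,"dy":-0.15,"dz":0,"rx":0,"ry":0,"rz":0,"claw":1},{"dx":0,"dy":0,"dz":0,"rx":0,"ry":0,"rz":0,"claw":1}]'

```text
time_s: 7.25
ee_pos: [0.5012, 0.2744, 0.1881]
eef_rot: [-3.142, 0.0, 0.174]
force: [0.1, -0.7, -3.6]
grip_width: 0.02
grip_force: 40.0
```

```bash
python3 - <<'E'
from h import *
c,o,W=wristworld(); X,Y,Z=W[...,0],W[...,1],W[...,2]; im=c["img"].astype(int)
cv2.imwrite("pics/w2.png",c["img"][:,:,::-1]); print(o)
m=(c["z_map"]>0)&(Z>.135)&(Z<.175)&(abs(X-o["ee_pos"][0])<.06)&(abs(Y-o["ee_pos"][1])<.12)
p=W[m]; A=np.c_[p[:,:2]-p[:,:2].mean(0),np.ones(len(p))]; print(len(p),np.linalg.lstsq(A,p[:,2],rcond=None)[0], cv2.minAreaRect(p[:,:2].astype(np.float32)))
m=(c["z_map"]>0)&(Z>-.01)&(Z<.02)&(im.sum(2)<90)&(abs(X-.5)<.12)&(abs(Y-.285)<.2)
p=W[m]; print(len(p),np.median(p[:,2]),cv2.minAreaRect(p[:,:2].astype(np.float32)))
E
```

```text
{'time_s': 7.25, 'qpos': array([4.36644676e-01, 3.76535875e-01, 1.50055250e+00, 2.17092388e-04,
       1.26494552e+00, 1.83288421e+00]), 'joint_vel': array([-0.04500898, -0.01747262,  0.02422864, -0.01074934, -0.00027266,
       -0.03294548]), 'tau': array([ 2.00923920e+00, -5.80417299e+01, -3.67284214e+01,  1.32158292e-01,
       -4.70267865e-02,  4.83253263e-01]), 'ee_pos': array([0.50120744, 0.27435496, 0.18811824]), 'eef_rot': array([-3.14150706e+00,  4.79812784e-04,  1.74491397e-01]), 'force': array([ 0.1392571 , -0.71261748, -3.59844828]), 'moment': array([-0.03356995, -0.02609756, -0.04138212]), 'grip_force': 39.99819874763489, 'grip_width': 0.020013744278759356}
25610 [-0.00943327 -0.00130979  0.16566615] ((0.501926839351654, 0.27470892667770386), (0.08056902140378952, 0.20091137290000916), 10.023470878601074)
312 0.007149674278910945 ((0.5372236371040344, 0.2924215793609619), (0.052209023386240005, 0.20382995903491974), 10.009078979492188)
```

View pics/w2.png

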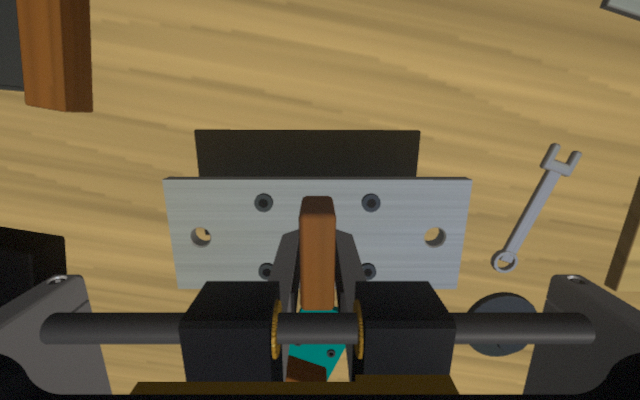

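Plate level in the hand, with the mat below and yaw matching. I shift 10 mm along the mat and lower to just above contact (TCP ≈ 0.0395).

Call:
step_arm --plan '[{"dx":0,"dy":-0.1,"dz":0,"rx":0,"ry":0,"rz":0,"claw":1},{"dx":0,"dy":0,"dz":0.2,"rx":0,"ry":0,"rz":0,"claw":1},{"dx":0,"dy":0,"dz":0.25,"rx":0,"ry":0,"rz":0,"claw":1},{"dx":0,"dy":0,"dz":0.25,"rx":0,"ry":0,"rz":0,"claw":1},{"dx":0,"dy":0,"dz":0.25,"rx":0,"ry":0,"rz":0,"claw":1},{"dx":0,"dy":0,"dz":0.2,"rx":0,"ry":0,"rz":0,"claw":1},{"dx":0,"dy":0,"dz":0.2,"rx":0,"ry":0,"rz":0,"claw":1},{"dx":0,"dy":0,"dz":0.1,"rx":0,"ry":0,"rz":0,"claw":1},{"dx":0,"dy":0,"dz":0,"rx":0,"ry":0,"rz":0,"claw":1},{"dx":0,"dy":0,"dz":0,"rx":0,"ry":0,"rz":0,"claw":1}]'

```text
time_s: 8.3
ee_pos: [0.5006, 0.2827, 0.0443]
eef_rot: [-3.141, -0.001, 0.172]
force: [0.8, 0.3, -2.8]
grip_width: 0.0198
grip_force: 40.0
```

Call:
step_arm --plan '[{"dx":0,"dy":0,"dz":0.015,"rx":0,"ry":0,"rz":0,"claw":1},{"dx":0,"dy":0,"dz":0.012,"rx":0,"ry":0,"rz":0,"claw":1},{"dx":0,"dy":0,"dz":0,"rx":0,"ry":0,"rz":0,"claw":1}]'

```text
time_s: 8.6
ee_pos: [0.5003, 0.2827, 0.0411]
eef_rot: [-3.141, -0.0, 0.172]
force: [-0.7, 0.2, -3.3]
grip_width: 0.0197
grip_force: 40.0
```

Call:
step_arm --plan '[{"dx":0,"dy":0,"dz":0.01,"rx":0,"ry":0,"rz":0,"claw":1},{"dx":0,"dy":0,"dz":0.008,"rx":0,"ry":0,"rz":0,"claw":1},{"dx":0,"dy":0,"dz":0,"rx":0,"ry":0,"rz":0,"claw":1},{"dx":0,"dy":0,"dz":0,"rx":0,"ry":0,"rz":0,"claw":1}]'

```text
time_s: 9.0
ee_pos: [0.5003, 0.2827, 0.0394]
eef_rot: [-3.142, -0.0, 0.172]
force: [-3.3, -2.1, 5.6]
grip_width: 0.0196
grip_force: 40.0
```

The upward force shows contact with the mat. Release and retreat.

Call:
step_arm --plan '[{"dx":0,"dy":0,"dz":0,"rx":0,"ry":0,"rz":0,"claw":0.5},{"dx":0,"dy":0,"dz":0,"rx":0,"ry":0,"rz":0,"claw":0.5},{"dx":0,"dy":0,"dz":0,"rx":0,"ry":0,"rz":0,"claw":0.5},{"dx":0,"dy":0,"dz":0,"rx":0,"ry":0,"rz":0,"claw":0.5},{"dx":0,"dy":0,"dz":0,"rx":0,"ry":0,"rz":0,"claw":0.5},{"dx":0,"dy":0,"dz":0,"rx":0,"ry":0,"rz":0,"claw":0.5}]'

```text
time_s: 9.6
ee_pos: [0.5002, 0.2826, 0.0389]
eef_rot: [3.142, 0.0, 0.172]
force: [-0.3, 0.4, 0.0]
grip_width: 0.0471
grip_force: 0.0
```

Call:
step_arm --plan '[{"dx":0,"dy":0,"dz":-0.1,"rx":0,"ry":0,"rz":0,"claw":0.5},{"dx":0,"dy":0,"dz":-0.2,"rx":0,"ry":0,"rz":0,"claw":0.5},{"dx":0,"dy":0,"dz":-0.3,"rx":0,"ry":0,"rz":0,"claw":0.5},{"dx":0,"dy":0,"dz":-0.3,"rx":0,"ry":0,"rz":0,"claw":0.5},{"dx":0,"dy":0,"dz":-0.3,"rx":0,"ry":0,"rz":0,"claw":0.5},{"dx":0,"dy":0,"dz":-0.3,"rx":0,"ry":0,"rz":0,"claw":0.5},{"dx":0,"dy":0,"dz":0,"rx":0,"ry":0,"rz":0,"claw":0.5},{"dx":0,"dy":0,"dz":0,"rx":0,"ry":0,"rz":0,"claw":0.5}]'

```text
time_s: 10.4
ee_pos: [0.5002, 0.2827, 0.1896]
eef_rot: [-3.141, -0.001, 0.172]
force: [0.5, -0.5, -0.9]
grip_width: 0.0469
grip_force: 0.0
```

```bash
python3 - <<'E'
from h import *
c,o,W=wristworld(); X,Y,Z=W[...,0],W[...,1],W[...,2]; im=c["img"].astype(int)
cv2.imwrite("pics/w3.png",c["img"][:,:,::-1]); print(o["ee_pos"],o["grip_width"],o["force"])
r=(c["z_map"]>0)&(abs(X-.5)<.09)&(abs(Y-.285)<.15)
p=W[r&(Z>.012)&(Z<.03)]; print("plate",cv2.minAreaRect(p[:,:2].astype(np.float32)),np.median(p[:,2]))
p=W[r&(Z<.012)&(im.sum(2)<90)]; print("mat",cv2.minAreaRect(p[:,:2].astype(np.float32)))
E
```

```text
[0.50022042 0.28265077 0.18963215] 0.04692906556851547 [ 0.46769305 -0.48253063 -0.91470319]
plate ((0.5005020499229431, 0.28296804428100586), (0.08117266744375229, 0.20089498162269592), 9.819272994995117) 0.017169625717808876
mat ((0.5004013776779175, 0.29700690507888794), (0.1250411570072174, 0.23032040894031525), 11.662110328674316)
```

View pics/w3.png

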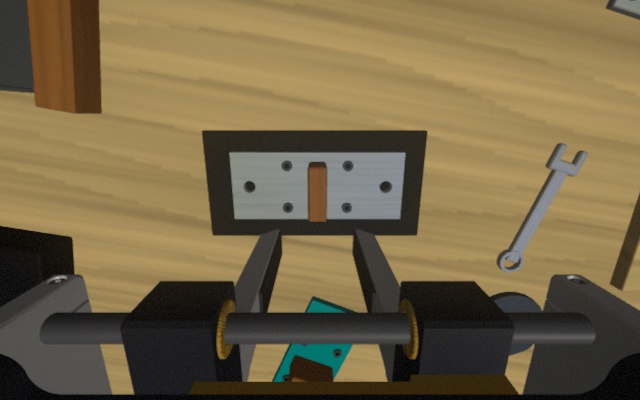

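The plate lies flat and centred on the mat (plate at 317,187, with even margins all round), and the gripper is clear.

```bash
python3 -c "
from station import hand_in
print(hand_in())"
```

```text
the job is handed in; nothing more can be done
None
```

The jig was lifted level off its dowels, laid flat in the middle of the mat along its length and released; the square plate was not touched, and the job is handed in (no verdict was returned).

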